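# Free the snapped-in stirring rod and stir the beads

### The arm

A 6-joint arm with a two-finger parallel gripper is mounted at the origin on a cart in front of the work surface, level with it; the furniture and walls round the work are solid. World frame = base frame: x ahead of the robot, y to its left, z up, the work surface at z = 0. Lengths are in mm, angles in rad, forces in N, time in s.
With the tool pointing down it reaches from about 300 to 850 mm from the base axis. Payload 4.2 kg.
Tool frame: the origin (TCP) lies midway between the tips of the shut fingers; the grasp point (between the pads) lies 19 mm behind it; z points along the fingers, y is the line along which they close (so a half turn about z gives the same grasp; the last joint's range is limited). The gripper opens to 91 mm and grips with 3 to 60 N. Pads are 32 mm wide; open, the fingers measure 118 mm over their backs; the gripper's body (76 mm by 178 mm) begins 60 mm behind the grasp point.
Start: joints at [-1.24, 0.32, 1.565, -0, 1.257, -0.02], TCP at [197.603, -540, 178.576] pointing down, gripper open.
Joint ranges: [-3.11, 3.11], [-0.84, 2.01], [0.21, 2.61], [-1.34, 4.49], [0.05, 2.63], [-2.56, 2.56]. Speed limits (rad/s): [2.57, 2.57, 3.14, 3.14, 3.14, 3.14].

### API

Orientations are given as a rotation vector (axis times angle).
In Python, from workcell import sensors, grab_frame, ctrl, spotter gives the robot as it stands. The module is installed in compiled form; this text tells all that it offers.
- The arm moves only by the tool move_arm, never from a script. Its argument "commands" is a list of rows, each a list of 2 entries, a list of its own where there are three numbers: the shift along the world's x, y, z in cm, then the turn, a rotation vector about the world's x, y, z in rad. A call has exactly 8 rows; each row is the pose to reach, as a shift and turn from the pose commanded when the call began; what a row does not reach only later rows make up. A row lasts 1/10 s, in which the tool goes at most 50 mm and 8.59 degrees, less where a joint would pass 70% of its speed; a pose out of reach is approached as far as the arm can. A call with a gripper value outside its range is refused whole. "gripper" is the finger opening in cm, from 0 to 9.12, set as the call begins (left out, the last holds). The fingers move at their own pace and stop on an object; "squeeze" is the grip in N (left out, the last holds). Time passes only in rows, so rows that repeat a pose let the fingers close, or fill a call up. It gives the time, the measured TCP pose, the force, the opening and the grip force at its end, in the units of the state.
- sensors.sense(): the state, without advancing time (a new reading comes with each control period).
- grab_frame(name): name is "side" or "top" or "wrist"; returns a dict with "img" (480x640x3 uint8, blue, green, red), "fx", "fy", "cx", "cy" (pixels), "xyz" and "rotation" of the camera in the world; the wrist camera has in their place "hand_eye" (4x4, takes a point from camera to tool coordinates, whose origin is the TCP and whose axes are the flange's). Camera axes: x right, y up, looking along -z (the intrinsics and any distortion apply to the point x, -y, -z); pixel columns grow to the right and rows downward; lengths in mm; the calibration is good to about 2 mm. A picture is of the moment at which its call begins: read the wrist's pose just before it. There is no depth.
- ctrl.job_done(): hands the job in; it is judged then, once.
Trained networks look in a picture, given as the dict that the camera call returned (one of the last four; its "shot" number tells which), for a name from the list of things; names that differ only in an ending like _2 or _b are one class to them, and where a whole thing is asked for, a point or a joint stands for the part that bears it (a point fixed in the world has none). Each returns a list of dicts, best first, with "conf" (0 to 1); they miss things now and then, are a little off and sometimes report something else, mostly with a low value. They report only what shows in the picture. A call takes as long as a camera call. They do not tell look-alikes from the thing itself.
- spotter.cut_out(picture, target): "region" (480x640 bool, what is visible of it) and "bbox" ([left, top, width, height] in pixels, round what is visible of it).
The state is a dict: "clock": time; "joint_positions": joint angles; "qd": joint speeds; "joint_efforts": joint torques, N m; "tcp_pos": TCP position; "tcp_rot": TCP orientation; "contact_force": force on the tool from outside, world axes, zero at the start; "wrist_torque": the same for the moment, N m; "width": finger opening in mm; "finger_force": force on a finger pad.
Only numpy, scipy, OpenCV 4.12 (cv2) and the standard library are available. Lean on these libraries where they do the work, as an engineer would, in place of code of your own. Each camera call takes 0.05 s, during which the arm holds its last target. There are 200 camera calls.

### The job

Two stirring rods are snapped into the angled holder, and one of them is stuck fast with dried residue that cannot be seen: feel which one clicks out under a firm straight pull and draw it out of its sleeve, leaving the stuck one home. Stir the beads in the beaker with it, at least three full, wide circles with the tip close to the floor, then let go and leave the rod leaning in the beaker. The beaker stays upright and about where it stands, with all the beads in it.

Things in the scene. Friction and masses are not known exactly. Their poses are not given: they have to be found in the camera images.
- handle_a (a point): grip centre of one of two identical stirring rods in an angled holder, 150 mm from the tip, on the axis; z runs from tip to grip end. Rod: white plastic, 180 mm, 50 g; round 9 mm shaft, round grey grip 15 mm across, 115 to 180 mm from the tip. At the start it is home: 100 mm of it inside the sleeve, the grip begins 15 mm and this point lies 50 mm outside the sleeve's mouth
- handle_b (a point): the same point of the other, identical rod
- rod_a: the rod of handle_a; origin at its tip, z along the rod to the grip end. An 18 mm ball-shaped swelling 62 mm from the tip is held by a spring detent inside the sleeve; an 18 mm flange lies 80 to 85 mm from the tip. A free rod clicks out at a straight pull of about 10 to 14 N along its axis, then slides freely; after 100 mm of travel along the axis the tip is clear
- rod_b: the rod of handle_b, exactly like rod_a. Either of the two may be the stuck one (it differs from start to start): the stuck rod gives at most 3 mm however hard it is pulled
- tip_a (a point): tip (free lower end, on the axis) of the rod of handle_a
- tip_b (a point): tip of the rod of handle_b
- mouth_a (a point): centre of the mouth of rod a's sleeve, about 115 mm above the bench. The grey sleeve is 29 mm across (33 mm at the mouth); its axis leans 25 degrees from vertical to the holder's -x: along (-0.423, 0, 0.906) in this point's (the holder's) axes. The two sleeves are 110 mm apart along the holder's y
- mouth_b (a point): the same for the sleeve in which rod b stands
- holder: the angled rod holder, fixed to the bench: aluminium foot plate 130 x 180 x 12 mm and a cross plate that carries the two sleeves; origin under the holder near the middle of the foot, z up, its sleeves lean to its -x
- beaker_floor (a point): centre of the inner floor (4 mm above the bench) of an upright clear glass beaker, 100 mm high, 71 mm across (77 mm at the rim), inner diameter 64 mm, about 400 g, standing loose on the bench, z up. Six loose beads lie in it
- bead_0_center (a point): centre of a clear glass bead, a smooth 16 mm ball of 10 g, loose on the beaker's floor
- bead_1_center (a point): centre of a clear glass bead, a smooth 16 mm ball of 10 g, loose on the beaker's floor
- bead_2_center (a point): centre of a clear glass bead, a smooth 16 mm ball of 10 g, loose on the beaker's floor
- bead_3_center (a point): centre of a clear glass bead, a smooth 16 mm ball of 10 g, loose on the beaker's floor
- bead_4_center (a point): centre of a clear glass bead, a smooth 16 mm ball of 10 g, loose on the beaker's floor
- bead_5_center (a point): centre of a clear glass bead, a smooth 16 mm ball of 10 g, loose on the beaker's floor
Not all that is in view belongs to the job. Leave any pink look-alike of the rod_b alone.

How it is judged (in metres and radians):
On the way, in this order (a step that is already met when the one before it is completed fails the run):
1. one rod is drawn completely out of its sleeve (grip centre over 145 mm from its mouth) ((distance between handle_a and mouth_a above 0.145 m or distance between handle_b and mouth_b above 0.145 m)), for 0.1 s.
2. stirring: its tip is in the beaker, under 14 mm above the floor, over 6 mm to the beaker's +x side (((horizontal distance between tip_a and beaker_floor below 0.036 m and z of tip_a in the frame of beaker_floor between -0.004 and 0.014 m and x of tip_a in the frame of beaker_floor above 0.006 m) or (horizontal distance between tip_b and beaker_floor below 0.036 m and z of tip_b in the frame of beaker_floor between -0.004 and 0.014 m and x of tip_b in the frame of beaker_floor above 0.006 m))), for 0.05 s.
3. the tip, as low, is over 6 mm to the beaker's -x side (((horizontal distance between tip_a and beaker_floor below 0.036 m and z of tip_a in the frame of beaker_floor between -0.004 and 0.014 m and x of tip_a in the frame of beaker_floor below -0.006 m) or (horizontal distance between tip_b and beaker_floor below 0.036 m and z of tip_b in the frame of beaker_floor between -0.004 and 0.014 m and x of tip_b in the frame of beaker_floor below -0.006 m))), for 0.05 s.
4. the tip, as low, is back on the +x side (((horizontal distance between tip_a and beaker_floor below 0.036 m and z of tip_a in the frame of beaker_floor between -0.004 and 0.014 m and x of tip_a in the frame of beaker_floor above 0.006 m) or (horizontal distance between tip_b and beaker_floor below 0.036 m and z of tip_b in the frame of beaker_floor between -0.004 and 0.014 m and x of tip_b in the frame of beaker_floor above 0.006 m))), for 0.05 s.
5. the tip, as low, is again on the -x side, and a bead has moved over 12 mm from its start (((horizontal distance between tip_a and beaker_floor below 0.036 m and z of tip_a in the frame of beaker_floor between -0.004 and 0.014 m and x of tip_a in the frame of beaker_floor below -0.006 m and distance of any of bead_0_center, bead_1_center, bead_2_center, bead_3_center, bead_4_center, bead_5_center from where it was at the start of the episode above 0.012 m) or (horizontal distance between tip_b and beaker_floor below 0.036 m and z of tip_b in the frame of beaker_floor between -0.004 and 0.014 m and x of tip_b in the frame of beaker_floor below -0.006 m and distance of any of bead_0_center, bead_1_center, bead_2_center, bead_3_center, bead_4_center, bead_5_center from where it was at the start of the episode above 0.012 m))), for 0.05 s.
At the end, for the whole second after the job is handed in: One rod released and at rest (<20 mm/s) in the beaker, tip <36 mm from the floor's middle and <40 mm above it, lean <1 rad; the other home in its sleeve (grip centre <60 mm from the mouth); beaker upright (0.1 rad), <40 mm from its start; all six beads within 45 mm of its floor's middle (((horizontal distance between tip_a and beaker_floor below 0.036 m and z of tip_a in the frame of beaker_floor between -0.004 and 0.04 m and angle between rod_a's own z axis and vertical below 1 rad and linear speed of rod_a below 0.02 m/s and distance between handle_b and mouth_b below 0.06 m) or (horizontal distance between tip_b and beaker_floor below 0.036 m and z of tip_b in the frame of beaker_floor between -0.004 and 0.04 m and angle between rod_b's own z axis and vertical below 1 rad and linear speed of rod_b below 0.02 m/s and distance between handle_a and mouth_a below 0.06 m)) and angle between beaker_floor's own z axis and vertical below 0.1 rad and distance of beaker_floor from where it was at the start of the episode below 0.04 m and distance between each of bead_0_center, bead_1_center, bead_2_center, bead_3_center, bead_4_center, bead_5_center and beaker_floor below 0.045 m); the robot touches nothing.
It fails at once if the beaker is tipped by more than 0.35 rad (angle between beaker_floor's own z axis and vertical above 0.35 rad).
It also fails if it takes over 67 s, if anything falls off the work surface, if the arm or the gripper's body presses on something with over 40 N, if the wrist force passes 120 N, or if a joint passes its speed limit or range.

## Working session

There is one attempt and no reset: what is moved stays moved. The work goes in short steps, Python scripts to look and compute and a tool call to move; the robot and the scene stay as the last step left them, time stands still between calls to the robot, and variables do not carry over. Pictures are saved under pics/ and viewed, at most 10 in all, crops included, and the job is handed in when it is done.

Besides the shell and the picture viewer there is one more tool, called after "Call:" by a JSON object that holds its "api" and its "payload". move_arm: Moves the arm, as the interface text tells. Its arguments: {"type":"object","properties":{"commands":{"type":"array","items":{"type":"array"}},"gripper":{"type":"number"},"squeeze":{"type":"number"}},"required":["commands"]}

```bash
mkdir -p pics
cat > h.py <<'E'
import numpy as np, cv2
from workcell import sensors, grab_frame, ctrl, spotter
def proj(f,P):
    R=np.array(f["rotation"],float)
    if R.shape!=(3,3): R=cv2.Rodrigues(R)[0]
    p=(np.atleast_2d(P)-np.array(f["xyz"]))@R
    return np.c_[f["cx"]+f["fx"]*p[:,0]/-p[:,2], f["cy"]-f["fy"]*p[:,1]/-p[:,2]]
def ray(f,u,v):
    R=np.array(f["rotation"],float)
    if R.shape!=(3,3): R=cv2.Rodrigues(R)[0]
    d=R@np.array([(u-f["cx"])/f["fx"],-(v-f["cy"])/f["fy"],-1.])
    return np.array(f["xyz"],float),d/np.linalg.norm(d)
def onz(f,u,v,z):
    o,d=ray(f,u,v); return o+d*(z-o[2])/d[2]
E
python3 - <<'E'
from h import *
print(sensors.sense())
for n in("side","top"):
    f=grab_frame(n); cv2.imwrite(f"pics/{n}0.png",f["img"])
    print({k:v for k,v in f.items() if k!="img"})
    for t in("handle_a","rod_a","mouth_a","holder","beaker_floor","bead_0_center"):
        try: print(n,t,[(round(d["conf"],2),d["bbox"]) for d in spotter.cut_out(f,t)])
        except Exception as e: print(t,e)
E
```

```text
{'clock': 0.0, 'joint_positions': array([-1.24001472e+00,  3.20303833e-01,  1.56568809e+00,  1.19556447e-05,
        1.25739452e+00, -2.00498606e-02]), 'qd': array([ 0.00016125, -0.00019151,  0.00071356,  0.00029607, -0.0019069 ,
       -0.00056355]), 'joint_efforts': array([ 4.09774138e-04, -4.12457979e+01, -2.31972045e+01,  7.28204520e-02,
        4.58142778e-02, -1.49528241e-04]), 'tcp_pos': array([ 197.40641942, -539.43987845,  177.7099723 ]), 'tcp_rot': array([-3.09163627e+00, -5.47947610e-01,  4.18130235e-04]), 'contact_force': array([-0.40003571, -0.13468329, -0.29500852]), 'wrist_torque': array([-0.00033559, -0.02225225, -0.01010166]), 'finger_force': 0.0, 'width': 91.11040472716728}
{'fx': 529.3027113165131, 'fy': 529.3027113165131, 'cx': 319.0997896617164, 'cy': 236.77185272229897, 'xyz': array([  445.35641192, -1117.02122769,   532.80087322]), 'rotation': array([ 1.16413372, -0.05947182, -0.07437778]), 'shot': 1}
side handle_a [(0.91, [297.1, 229.7, 24.2, 42.4]), (0.59, [351.2, 356.7, 10.0, 88.5]), (0.56, [318.1, 207.9, 19.8, 41.4])]
side rod_a [(0.96, [353.4, 357.8, 10.6, 86.5]), (0.69, [299.2, 229.5, 21.7, 44.4]), (0.68, [313.9, 211.8, 25.2, 36.9])]
side mouth_a [(0.59, [287.8, 240.9, 92.8, 104.6])]
side holder [(0.58, [292.4, 243.4, 85.9, 101.3])]
side beaker_floor [(0.96, [279.4, 187.8, 29.0, 47.8])]
side bead_0_center []
{'fx': 609.042978818976, 'fy': 609.042978818976, 'cx': 307.8735187338265, 'cy': 250.41781336617925, 'xyz': array([ 463.77691585, -102.94714751, 1570.53620106]), 'rotation': array([ 0.03400332, -0.03631565, -1.55873635]), 'shot': 2}
top handle_a [(0.75, [431.4, 236.2, 66.8, 16.1])]
top rod_a [(0.76, [428.5, 234.5, 68.4, 17.6]), (0.67, [339.7, 232.5, 11.3, 18.4]), (0.56, [385.3, 251.2, 8.2, 19.3])]
top mouth_a [(0.82, [328.6, 207.7, 83.2, 67.0])]
top holder [(0.56, [327.5, 204.9, 80.1, 74.9])]
top beaker_floor [(0.7, [174.7, 248.1, 40.4, 34.8])]
top bead_0_center []
```

Run:
```python
import cv2,numpy as np
a=cv2.imread("pics/side0.png")[170:460,240:420]; b=cv2.imread("pics/top0.png")[180:300,150:510]
a=cv2.resize(a,None,fx=2,fy=2,interpolation=3); b=cv2.resize(b,None,fx=1.2,fy=1.2,interpolation=3)
c=np.zeros((580,800,3),np.uint8); c[:580,:360]=a; c[:144,364:364+432]=b
cv2.imwrite("pics/v1.png",c)
```

```text
(no output)
```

View pics/v1.png

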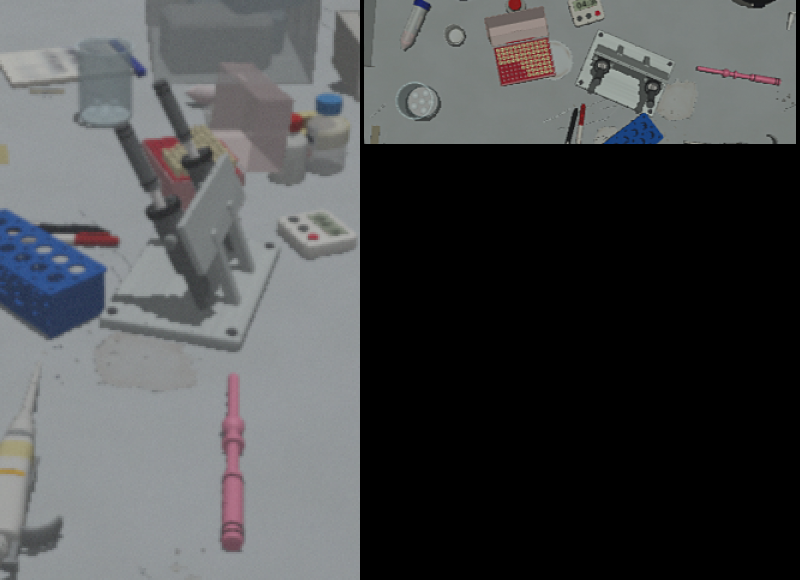

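View pics/top0.png

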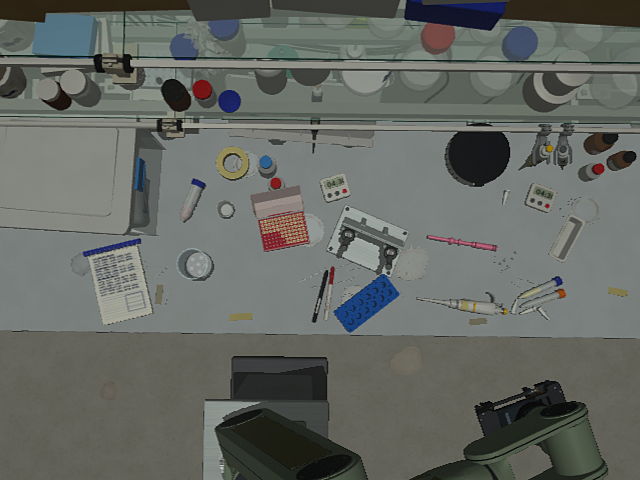

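Run:
```python
import cv2,numpy as np
a=cv2.imread("pics/top0.png")[195:285,320:420]; b=cv2.imread("pics/side0.png")[200:300,285:350]
a=cv2.resize(a,None,fx=4.5,fy=4.5,interpolation=2); b=cv2.resize(b,None,fx=5,fy=5,interpolation=2)
c=np.zeros((500,790,3),np.uint8); c[:405,:450]=a; c[:500,460:785]=b
cv2.imwrite("pics/v2.png",c)
```

```text
(no output)
```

View pics/v2.png

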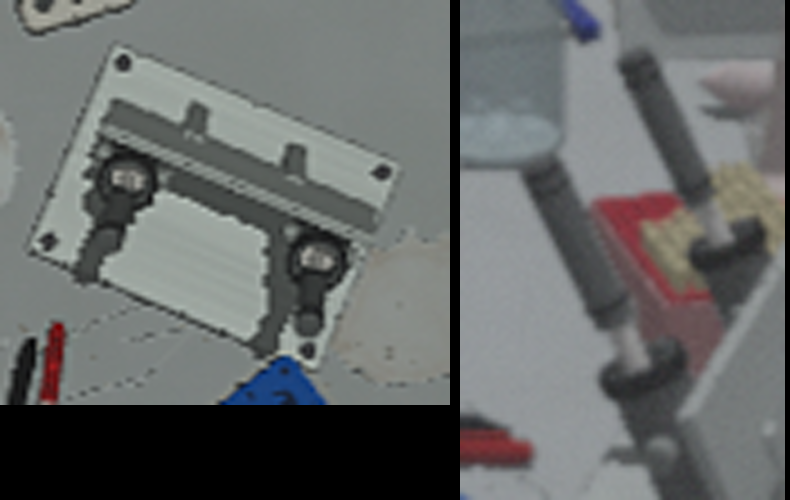

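```bash
cat > fit.py <<'E'
from h import *
from scipy.optimize import least_squares
fs={'fx':529.3027,'fy':529.3027,'cx':319.1,'cy':236.77,'xyz':[445.35641192,-1117.02122769,532.80087322],'rotation':[1.16413372,-0.05947182,-0.07437778]}
ft={'fx':609.043,'fy':609.043,'cx':307.87,'cy':250.418,'xyz':[463.77691585,-102.94714751,1570.53620106],'rotation':[0.03400332,-0.03631565,-1.55873635]}
ax=np.array([-.423,0,.906])
def pts(p):
    x,y,w=p[:3]; c,s=np.cos(w),np.sin(w); R=np.array([[c,-s,0],[s,c,0],[0,0,1]])
    m=[np.array([x,y,115])+R@[0,k,0] for k in(-55,55)]; a=R@ax
    return m,a,R
obsS=[(322,273.6),(338.6,249)];endS=[(302,233),(321,211)]
obsT=[(390.4,252.3),(348.2,234.6)];endT=[(388.4,266.6),(342.2,248.3)]
def res(p):
    m,a,R=pts(p); e=[q+80*a for q in m]
    return np.r_[proj(fs,m)-obsS,proj(fs,e)-endS,proj(ft,m)-obsT,proj(ft,e)-endT].ravel()
if __name__=="__main__":
    for w in(0,-.4,.4):
        r=least_squares(res,[450,-200,w],loss='soft_l1'); print(r.cost,r.x)
    print(res(r.x).reshape(-1,2).round(1)); m,a,R=pts(r.x); print(m,a,[q+50*a for q in m])
    print([onz(ft,u,v,12) for u,v in((345.6,205),(408.9,229.9),(391,277),(326.2,250.6))])
    print("beaker rim top",[onz(ft,u,v,100) for u,v in [(194.9,264.5)]])
E
python3 fit.py
```

```text
8.210819490177542 [ 546.20292794 -251.82586683  112.71146812]
8.210819490181464 [ 546.2029277  -251.82586717   81.29554155]
8.210819490188921 [ 546.20292849 -251.82586545   31.03005922]
[[-0.8 -1.5]
 [-0.9 -1.8]
 [ 0.5 -1.8]
 [ 0.2 -1.3]
 [ 0.2  0.6]
 [-0.   0.5]
 [ 0.9 -1.3]
 [ 2.4 -1.7]]
[array([ 525.50297334, -302.78184505,  115.        ]), array([ 566.90288364, -200.86988585,  115.        ])] [-0.39189781  0.15920147  0.906     ] [array([ 505.908083  , -294.82177139,  160.3       ]), array([ 547.3079933 , -192.90981219,  160.3       ])]
[array([ 651.71881354, -200.43970844,   12.        ]), array([ 589.48450895, -363.46065531,   12.        ]), array([ 468.19223967, -318.19650424,   12.        ]), array([ 533.80727808, -151.7925935 ,   12.        ])]
beaker rim top [array([492.52780354, 167.52408881, 100.        ])]
```

```bash
cat >> h.py <<'E'
from scipy.spatial.transform import Rotation as Ro
def tgt(p,R,s=None):
    s=s or sensors.sense(); R0=Ro.from_rotvec(s["tcp_rot"]).as_matrix()
    print("shift cm",((np.array(p)-s["tcp_pos"])/10).round(2),"turn",Ro.from_matrix(R@R0.T).as_rotvec().round(4))
def frame(a,yref):  # tool z=-a, tool y near yref
    z=-np.array(a)/np.linalg.norm(a); y=np.array(yref)-np.dot(yref,z)*z; y/=np.linalg.norm(y)
    return np.c_[np.cross(y,z),y,z]
def w2(f,s):  # wrist camera -> same dict form with world pose
    Rt=Ro.from_rotvec(s["tcp_rot"]).as_matrix(); T=np.array(f["hand_eye"])
    g=dict(f); g["rotation"]=Rt@T[:3,:3]; g["xyz"]=Rt@T[:3,3]+s["tcp_pos"]; return g
E
python3 - <<'E'
from h import *
yaw=-.38; a=np.array([-.423*np.cos(yaw),-.423*np.sin(yaw),.906]); print(a)
R=frame(a,[.927,-.376,0]); h=np.array([505.9,-294.8,160.3])
tgt(h+91*a,R)
f=grab_frame("wrist"); print(f["hand_eye"],f["fx"],f["cx"],f["cy"])
E
```

```text
[-0.39282514  0.15689936  0.906     ]
shift cm [27.26 25.95  6.42] turn [-0.3214 -0.3141  0.8205]
[[-6.97018430e-04  9.69068334e-01  2.46791568e-01  6.92966803e+01]
 [ 9.99999697e-01  5.89861132e-04  5.08131114e-04 -7.05586335e-01]
 [ 3.46841019e-04  2.46791847e-01 -9.69068452e-01 -2.05930478e+02]
 [ 0.00000000e+00  0.00000000e+00  0.00000000e+00  1.00000000e+00]] 391.3489219477318 324.2962233528995 235.1984267695291
```

Call:
{"api": "move_arm", "payload": {"commands": [[[3.4, 3.25, 1.6], [-0.04, -0.04, 0.103]], [[6.8, 6.5, 3.2], [-0.08, -0.08, 0.206]], [[10.2, 9.7, 4.8], [-0.12, -0.12, 0.309]], [[13.6, 13, 6.4], [-0.16, -0.16, 0.412]], [[17, 16.2, 6.4], [-0.2, -0.2, 0.515]], [[20.4, 19.4, 6.4], [-0.24, -0.235, 0.618]], [[23.8, 22.7, 6.4], [-0.28, -0.275, 0.72]], [[27.3, 25.95, 6.4], [-0.321, -0.314, 0.82]]], "gripper": 6, "squeeze": 4}}

```text
clock: 1.55
tcp_pos: [471.6, -278.8, 243.2]
tcp_rot: [2.285, 1.544, 0.347]
contact_force: [0.3, -0.7, -0.2]
width: 59.8
finger_force: 0.0
```

Run:
```python
from h import *
s=sensors.sense(); f=grab_frame("wrist"); g=w2(f,s); print(s["clock"],s["tcp_pos"],s["qd"].round(3),s["joint_positions"].round(2))
print(-Ro.from_rotvec(s["tcp_rot"]).as_matrix()[:,2])
im=f["img"].copy()
from fit import pts
m,a,R=pts([546.2,-251.8,-.38])
for q in m:
    for t in(0,15,80):
        u,v=proj(g,q+t*a)[0]; cv2.circle(im,(int(u),int(v)),3,(0,0,255),-1)
cv2.imwrite("pics/w1.png",im)
for t in("handle_a","rod_a"): print(t,[(round(d["conf"],2),d["bbox"]) for d in spotter.cut_out(f,t)])
f=grab_frame("side"); cv2.imwrite("pics/side1.png",f["img"]);
```

```text
1.55 [ 471.55852606 -278.84361156  243.16534955] [ 0.891 -0.056  0.26   0.056 -0.752 -0.24 ] [-0.63  0.01  1.88  0.14  0.83 -0.32]
[-0.39540943  0.15693879  0.90499812]
handle_a [(0.93, [343.8, 256.4, 31.9, 116.4]), (0.79, [305.2, 59.2, 24.9, 37.2]), (0.77, [309.3, 203.5, 19.5, 37.7])]
rod_a [(0.88, [307.7, 203.8, 21.0, 41.0]), (0.79, [349.7, 256.1, 29.7, 119.9]), (0.57, [304.2, 57.6, 25.1, 43.0])]
```

View pics/w1.png

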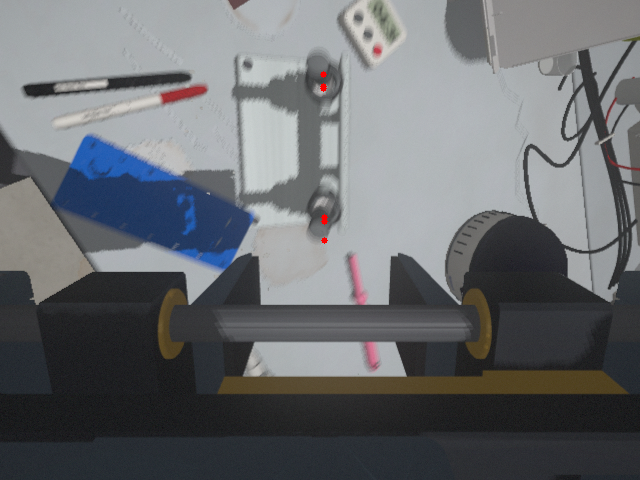

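Run:
```python
from h import *
from fit import pts
s=sensors.sense(); f=grab_frame("wrist"); g=w2(f,s); print(s["clock"],s["tcp_pos"],s["qd"].round(3))
im=f["img"].copy(); cv2.imwrite("pics/w2raw.png",im); np.save("w2.npy",np.r_[s["tcp_pos"],s["tcp_rot"]])
m,a,R=pts([546.2,-251.8,-.38])
for q in m: print(proj(g,[q+t*a for t in(0,15,80)]).round(1).tolist())
for t in("handle_a",):
  for d in spotter.cut_out(f,t): 
    ys,xs=np.where(d["region"]); print(round(d["conf"],2),d["bbox"],xs.mean(),ys.mean())
im=cv2.resize(im[20:270,230:400],None,fx=2.4,fy=2.4,interpolation=2)
for q in m:
    for u,v in proj(g,[q+t*a for t in(0,80)]): cv2.drawMarker(im,(int((u-230)*2.4),int((v-20)*2.4)),(0,0,255),0,10)
cv2.imwrite("pics/w2.png",im)
```

```text
1.75 [ 470.76509457 -279.66803099  242.64420857] [-0.039  0.008 -0.015 -0.003  0.001  0.   ]
[[325.2, 216.6], [325.3, 220.0], [325.4, 239.2]]
[[324.6, 87.3], [324.6, 85.1], [324.6, 72.3]]
0.89 [309.0, 200.8, 22.4, 40.0] 319.9749058971142 221.8757841907152
0.84 [306.0, 55.3, 24.8, 42.9] 319.5862445414847 74.14082969432314
0.66 [349.6, 255.9, 26.3, 115.9] 363.01867816091954 317.5847701149425
```

View pics/w2.png

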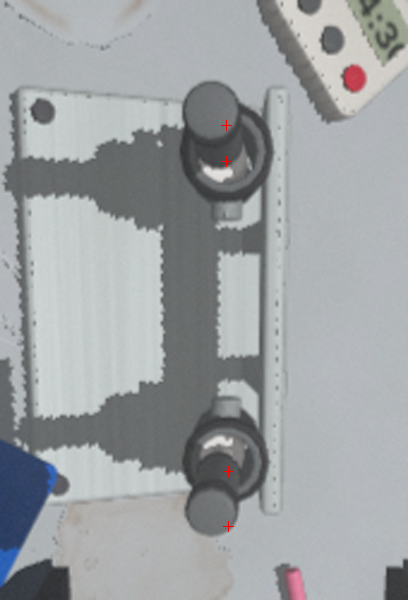

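Run:
```python
from h import *
import fit
from scipy.optimize import least_squares
w=np.load("w2.npy"); f=grab_frame("wrist"); g=w2(f,{"tcp_pos":w[:3],"tcp_rot":w[3:]})
def geo(p):
    x,y,yaw,l=p[:4]; R=Ro.from_euler('z',yaw).as_matrix()
    m=[np.array([x,y,115])+R@[0,k,0] for k in(-55,55)]; a=R@[-np.sin(l),0,np.cos(l)]; return m,a
def res(p,fixl=False):
    m,a=geo(p); e=[q+80*a for q in m]
    rs=np.r_[proj(fit.fs,m)-fit.obsS,proj(fit.fs,e)-fit.endS,proj(fit.ft,m)-fit.obsT]
    rw=np.r_[proj(g,m)-[(324.2,210.8),(324.6,83.3)],proj(g,e)-[(318.3,232.5),(317.9,65)]]
    return np.r_[rs.ravel(),rw.ravel(), (p[3]-np.radians(25))/np.radians(SL)]
for SL in(.1,5):
    r=least_squares(res,[546,-252,-.38,.436],x_scale=[10,10,.1,.1]); print(r.cost,r.x,np.degrees(r.x[3]))
    print(res(r.x)[:-1].reshape(-1,2).round(1).tolist()); m,a=geo(r.x); print(m,a,[q+50*a for q in m])
```

```text
39.59932373822898 [ 5.45357586e+02 -2.47254000e+02 -3.87545128e-01  4.38831306e-01] 25.143181763068856
[[-1.6, -2.6], [-1.6, -2.7], [-0.3, -2.8], [-0.5, -2.1], [-1.7, 1.0], [-1.9, 0.8], [-1.9, 1.8], [-2.3, -1.1], [3.1, 1.5], [3.4, 0.0]]
[array([ 524.57216533, -298.17517699,  115.        ]), array([ 566.1430066 , -196.33282256,  115.        ])] [-0.39337239  0.16056994  0.90524884] [array([ 504.903546  , -290.14667984,  160.2624419 ]), array([ 546.47438727, -188.30432541,  160.2624419 ])]
14.7035838483096 [ 5.47993847e+02 -2.48342319e+02 -3.89650168e-01  4.97141373e-01] 28.484102468324508
[[-0.1, -2.4], [-0.1, -2.5], [-1.1, -1.8], [-1.1, -1.1], [-1.2, -0.1], [-1.4, -0.3], [0.9, 1.6], [0.9, -0.8], [0.0, 0.9], [0.3, 0.3]]
[array([ 527.10128112, -299.21962883,  115.        ]), array([ 568.88641228, -197.46500823,  115.        ])] [-0.44116632  0.1811632   0.87894947] [array([ 505.04296527, -290.16146896,  158.94747367]), array([ 546.82809643, -188.40684836,  158.94747367])]
```

```bash
cat > geo.py <<'E'
from h import *
a=np.array([-.3934,.1606,.9052]); a/=np.linalg.norm(a)
H=[np.array([505,-290.2,160.2]),np.array([546.6,-188.4,160.2])]
Rg=frame(a,[.927,-.376,0])
E
python3 - <<'E'
from geo import *
tgt(H[0]+81*a,Rg); tgt(H[0]-19*a,Rg)
E
```

```text
shift cm [ 0.29  0.44 -0.93] turn [-0.0042 -0.0008  0.0021]
shift cm [ 4.22 -1.17 -9.98] turn [-0.0042 -0.0008  0.0021]
```

Call:
{"api": "move_arm", "payload": {"commands": [[[0.15, 0.25, -0.5], [-0.004, 0, 0.002]], [[0.3, 0.44, -0.9], [-0.004, 0, 0.002]], [[1.1, 0.12, -2.7], [-0.004, 0, 0.002]], [[1.9, -0.2, -4.5], [-0.004, 0, 0.002]], [[2.6, -0.52, -6.3], [-0.004, 0, 0.002]], [[3.4, -0.85, -8.1], [-0.004, 0, 0.002]], [[4.2, -1.17, -10], [-0.004, 0, 0.002]], [[4.2, -1.17, -10], [-0.004, 0, 0.002]]]}}

```text
clock: 2.7
tcp_pos: [511.3, -291.5, 139.1]
tcp_rot: [2.292, 1.545, 0.339]
contact_force: [-0.3, 0.3, -0.3]
width: 60.1
finger_force: 0.0
```

Call:
{"api": "move_arm", "payload": {"commands": [[[0, 0, 0], [0, 0, 0]], [[0, 0, 0], [0, 0, 0]], [[0, 0, 0], [0, 0, 0]], [[0, 0, 0], [0, 0, 0]], [[0, 0, 0], [0, 0, 0]], [[0, 0, 0], [0, 0, 0]], [[0, 0, 0], [0, 0, 0]], [[0, 0, 0], [0, 0, 0]]], "gripper": 0, "squeeze": 5}}

```text
clock: 3.5
tcp_pos: [512.7, -292.3, 142.9]
tcp_rot: [2.286, 1.542, 0.342]
contact_force: [-1.2, 1.1, 2.5]
width: 14.7
finger_force: 5.0
```

Run:
```python
from geo import *
s=sensors.sense(); R=Ro.from_rotvec(s["tcp_rot"]).as_matrix(); print(s["clock"],s["tcp_pos"],s["width"],s["finger_force"],"F tool",R.T@s["contact_force"],"T",R.T@s["wrist_torque"]); print("err tool",R.T@(H[0]-19*a-s["tcp_pos"]))
```

```text
3.5 [ 512.71599581 -292.28290402  142.90028189] 14.68796697925008 5.004303976893425 F tool [ 0.55841594 -0.29330438 -2.86203033] T [ 0.23062607 -0.03564248 -0.02150355]
err tool [-0.98853171  0.16807466 -0.03104451]
```

Call:
{"api": "move_arm", "payload": {"commands": [[[0, 0, 0], [0, 0, 0]], [[0, 0, 0], [0, 0, 0]], [[0, 0, 0], [0, 0, 0]], [[-0.04, 0.016, 0.09], [0, 0, 0]], [[-0.08, 0.032, 0.18], [0, 0, 0]], [[-0.12, 0.048, 0.27], [0, 0, 0]], [[-0.16, 0.064, 0.36], [0, 0, 0]], [[-0.16, 0.064, 0.36], [0, 0, 0]]], "squeeze": 45}}

```text
clock: 4.3
tcp_pos: [510.6, -291.2, 143.3]
tcp_rot: [2.289, 1.544, 0.341]
contact_force: [9.1, -4.3, -14.8]
width: 13.3
finger_force: 44.9
```

```bash
cat > st.py <<'E'
from geo import *
s=sensors.sense(); R=Ro.from_rotvec(s["tcp_rot"]).as_matrix(); print(s["clock"],s["tcp_pos"],s["width"],s["finger_force"],"pull along a",-a@s["contact_force"],"F tool",R.T@s["contact_force"],"T",R.T@s["wrist_torque"])
for h in H: print("travel",(s["tcp_pos"]-(h-19*a))@a)
E
python3 st.py
```

```text
4.3 [ 510.59182864 -291.15900566  143.32137554] 13.329489275316533 44.94770586490631 pull along a 17.633697156923596 F tool [-0.5570747   2.8916455  17.61986541] T [-0.3145964  -0.06244894  0.03158195]
travel 1.3671245516879544
travel 1.3834850182951355
```

Call:
{"api": "move_arm", "payload": {"commands": [[[0, 0, 0], [0, 0, 0]], [[-0.04, 0.016, 0.09], [0, 0, 0]], [[-0.08, 0.032, 0.18], [0, 0, 0]], [[-0.12, 0.048, 0.27], [0, 0, 0]], [[-0.16, 0.064, 0.36], [0, 0, 0]], [[-0.16, 0.064, 0.36], [0, 0, 0]], [[-0.16, 0.064, 0.36], [0, 0, 0]], [[-0.16, 0.064, 0.36], [0, 0, 0]]]}}

```text
clock: 5.1
tcp_pos: [509.3, -290.5, 143.3]
tcp_rot: [2.293, 1.545, 0.339]
contact_force: [22.5, -9.4, -36.7]
width: 13.0
finger_force: 44.5
```

```bash
python3 st.py
```

```text
5.1 [ 509.26793658 -290.48430131  143.2938601 ] 13.00352205631388 44.51943218708038 pull along a 43.59997105412231 F tool [-0.33622866  6.78651008 43.54690788] T [-1.3045756  -0.10487166 -0.00656241]
travel 1.971411463736789
travel 1.9877719303439694
```

Front rod holds at 44 N with 2 mm of give: it is the stuck one. I'll put it home, release and go to the other.

Call:
{"api": "move_arm", "payload": {"commands": [[[0.1, -0.04, -0.22], [0, 0, 0]], [[0.2, -0.08, -0.44], [0, 0, 0]], [[0.32, -0.128, -0.72], [0, 0, 0]], [[0.32, -0.128, -0.72], [0, 0, 0]], [[0.32, -0.128, -0.72], [0, 0, 0]], [[0.32, -0.128, -0.72], [0, 0, 0]], [[0.32, -0.128, -0.72], [0, 0, 0]], [[0.32, -0.128, -0.72], [0, 0, 0]]]}}

```text
clock: 5.9
tcp_pos: [512.6, -292.2, 143.0]
tcp_rot: [2.286, 1.542, 0.342]
contact_force: [-2.8, 0.2, 3.0]
width: 13.1
finger_force: 44.9
```

Call:
{"api": "move_arm", "payload": {"commands": [[[0, 0, 0], [0, 0, 0]], [[0, 0, 0], [0, 0, 0]], [[0, 0, 0], [0, 0, 0]], [[0, 0, 0], [0, 0, 0]], [[-1.1, 0.45, 2.5], [0, 0, 0]], [[-2.2, 0.9, 5.1], [0, 0, 0]], [[-3.5, 1.45, 8.1], [0, 0, 0]], [[-3.94, 1.6, 9.05], [0, 0, 0]]], "gripper": 5, "squeeze": 5}}

```text
clock: 6.7
tcp_pos: [473.9, -276.8, 236.7]
tcp_rot: [2.281, 1.539, 0.345]
contact_force: [1.1, 0.2, 0.8]
width: 50.3
finger_force: 0.0
```

```bash
python3 st.py
python3 - <<'E'
from geo import *
tgt(H[1]+81*a,Rg); tgt(H[1]-19*a,Rg)
f=grab_frame("top")
for d in spotter.cut_out(f,"beaker_floor"): print(d["conf"],d["bbox"])
E
```

```text
6.7 [ 473.85904664 -276.82119031  236.6797577 ] 50.30792087187215 0.0 pull along a -0.3362767992389036 F tool [ 0.56361469  1.18702934 -0.33084017] T [0.17521087 0.02325848 0.01142789]
travel 102.6313497539418
travel 102.64771022054899
shift cm [ 4.09 10.14 -0.32] turn [ 0.0028  0.004  -0.0013]
shift cm [ 8.02  8.54 -9.37] turn [ 0.0028  0.004  -0.0013]
0.84 [171.8, 248.1, 43.5, 37.1]
0.63 [385.7, 249.4, 5.7, 10.2]
```

Call:
{"api": "move_arm", "payload": {"commands": [[[1, 2.5, 0.5], [0, 0, 0]], [[2, 5, 0.5], [0, 0, 0]], [[3, 7.5, 0], [0, 0, 0]], [[4.15, 10.1, 0], [0, 0, 0]], [[4.15, 10.1, 0], [0, 0, 0]], [[4.9, 9.8, -1.8], [0, 0, 0]], [[5.7, 9.45, -3.6], [0, 0, 0]], [[6.5, 9.15, -5.4], [0, 0, 0]]]}}

```text
clock: 7.6
tcp_pos: [537.9, -185.1, 176.9]
tcp_rot: [2.287, 1.544, 0.34]
contact_force: [0.4, -0.1, -0.2]
width: 50.0
finger_force: 0.0
```

Call:
{"api": "move_arm", "payload": {"commands": [[[0.8, -0.33, -1.85], [0, 0, 0]], [[1.58, -0.65, -3.65], [0, 0, 0]], [[1.58, -0.65, -3.65], [0, 0, 0]], [[1.58, -0.65, -3.65], [0, 0, 0]], [[1.58, -0.65, -3.65], [0, 0, 0]], [[1.58, -0.65, -3.65], [0, 0, 0]], [[1.58, -0.65, -3.65], [0, 0, 0]], [[1.58, -0.65, -3.65], [0, 0, 0]]]}}

```text
clock: 8.4
tcp_pos: [554.1, -191.2, 143.3]
tcp_rot: [2.285, 1.542, 0.343]
contact_force: [-0.3, -0.1, -0.9]
width: 49.7
finger_force: 0.0
```

Call:
{"api": "move_arm", "payload": {"commands": [[[0, 0, 0], [0, 0, 0]], [[0, 0, 0], [0, 0, 0]], [[0, 0, 0], [0, 0, 0]], [[0, 0, 0], [0, 0, 0]], [[0, 0, 0], [0, 0, 0]], [[0, 0, 0], [0, 0, 0]], [[0, 0, 0], [0, 0, 0]], [[0, 0, 0], [0, 0, 0]]], "gripper": 0}}

```text
clock: 9.2
tcp_pos: [554.0, -191.2, 142.5]
tcp_rot: [2.286, 1.543, 0.342]
contact_force: [1.5, -0.1, -0.6]
width: 14.7
finger_force: 5.0
```

```bash
python3 st.py
```

```text
9.2 [ 554.00573636 -191.20768497  142.53459023] 14.682298681287739 4.996366649866104 pull along a 1.165946896330541 F tool [0.51952971 1.03460879 1.1653202 ] T [ 0.20620805 -0.01171348 -0.00693871]
travel -0.37197230954258326
travel -0.35561184293540493
```

Call:
{"api": "move_arm", "payload": {"commands": [[[0, 0, 0], [0, 0, 0]], [[0, 0, 0], [0, 0, 0]], [[-0.08, 0.032, 0.18], [0, 0, 0]], [[-0.16, 0.064, 0.36], [0, 0, 0]], [[-0.2, 0.08, 0.45], [0, 0, 0]], [[-0.24, 0.096, 0.54], [0, 0, 0]], [[-0.28, 0.112, 0.63], [0, 0, 0]], [[-0.28, 0.112, 0.63], [0, 0, 0]]], "squeeze": 45}}

```text
clock: 10.0
tcp_pos: [551.1, -190.1, 149.4]
tcp_rot: [2.286, 1.542, 0.342]
contact_force: [-1.9, 0.3, -0.7]
width: 13.8
finger_force: 45.0
```

```bash
python3 st.py
```

```text
10.0 [ 551.08894464 -190.0678795   149.3855524 ] 13.846584192015436 44.985310435295105 pull along a -0.14393633193482747 F tool [-0.42845559 -1.9718592  -0.14273178] T [ 0.52156983 -0.01650177 -0.01426951]
travel 7.160252087226771
travel 7.176612553833952
```

Call:
{"api": "move_arm", "payload": {"commands": [[[-0.59, 0.24, 1.36], [0, 0, 0]], [[-1.18, 0.48, 2.72], [0, 0, 0]], [[-1.77, 0.72, 4.07], [0, 0, 0]], [[-2.36, 0.96, 5.43], [0, 0, 0]], [[-2.95, 1.2, 6.79], [0, 0, 0]], [[-3.54, 1.45, 8.15], [0, 0, 0]], [[-4.13, 1.69, 9.5], [0, 0, 0]], [[-4.72, 1.93, 10.86], [0, 0, 0]]]}}

```text
clock: 10.8
tcp_pos: [503.9, -170.7, 259.2]
tcp_rot: [2.285, 1.542, 0.344]
contact_force: [-0.5, 0.3, -1.0]
width: 13.2
finger_force: 45.0
```

```bash
python3 st.py
python3 - <<'E'
from h import *
import fit
f=grab_frame("side"); cv2.imwrite("pics/side2.png",f["img"]); ft=grab_frame("top"); fw=grab_frame("wrist")
for n,g in(("side",f),("top",ft)):
  for t in("beaker_floor","rod_a"):
    for d in spotter.cut_out(g,t): 
        ys,xs=np.where(d["region"]); print(n,t,round(d["conf"],2),np.round(d["bbox"],1),xs.mean().round(1),ys.mean().round(1))
# beaker fit by silhouette: compare projected outline of candidate
A=cv2.resize(f["img"][180:330,260:380],None,fx=3.3,fy=3.3,interpolation=2); B=cv2.resize(ft["img"][235:295,160:230],None,fx=5.7,fy=5.7,interpolation=2)
c=np.zeros((500,800,3),np.uint8); c[:A.shape[0],:A.shape[1]]=A; c[:B.shape[0],400:400+B.shape[1]]=B; cv2.imwrite("pics/v3.png",c)
E
```

```text
10.8 [ 503.85384614 -170.69177668  259.1662326 ] 13.237695344310852 44.98548746109009 pull along a 0.623631931897715 F tool [ 0.06226282 -0.92474853  0.62278109] T [ 0.226815   -0.01571295 -0.02044928]
travel 128.23126665974218
travel 128.24762712634936
side beaker_floor 0.95 [282.5 185.9  27.   48.7] 292.7 209.9
side rod_a 0.85 [352.1 358.3  13.2  83.7] 356.1 405.1
side rod_a 0.67 [297.2 228.5  21.1  39.9] 309.1 247.9
side rod_a 0.63 [287.7 150.8  43.4  77.1] 309.8 184.5
top beaker_floor 0.57 [172.8 249.6  41.6  32.5] 193.2 263.7
top rod_a 0.67 [431.2 234.5  64.6  14.1] 465.7 242.9
top rod_a 0.49 [387.  252.4   6.4  17.7] 388.9 260.4
```

View pics/v3.png

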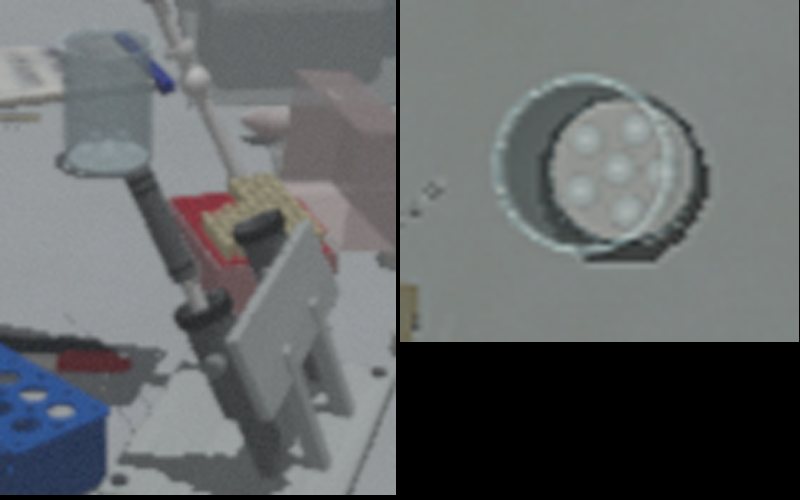

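Run:
```python
from geo import *
import fit
from scipy.optimize import least_squares
s=sensors.sense(); R=Ro.from_rotvec(s["tcp_rot"]).as_matrix(); z=R[:,2]; tip=s["tcp_pos"]+131*z; print("tip",tip,"side px",proj(fit.fs,tip),"obs 331.8,234.5", "top",proj(fit.ft,tip))
print("rim T",onz(fit.ft,191.9,263.6,100),"floor T",onz(fit.ft,198.95,264.8,4),"rim S",onz(fit.fs,292.7,193.6,100),"floor S",onz(fit.fs,292.4,227.6,4))
c=np.array([492,167,0]); 
RV=frame([0,0,1],[.94,.3,0])
print("go over beaker, vertical, tip 30 above rim"); tgt([492,167,131+130],frame([0,0,1],[np.cos(.2),np.sin(.2),0]))
print(s["joint_positions"].round(2))
```

```text
tip [ 555.06088657 -191.54656184  137.89610533] side px [[331.25067279 234.47460147]] obs 331.8,234.5 top [[344.85847734 239.41272873]]
rim T [494.61455437 174.80618533 100.        ] floor T [493.75608774 174.75633813   4.        ] rim S [496.79067005 170.27157718 100.        ] floor S [495.13659065 175.58775462   4.        ]
go over beaker, vertical, tip 30 above rim
shift cm [-1.17 33.77  0.44] turn [0.0416 0.4408 0.5742]
[-0.33 -0.03  1.88 -0.03  0.86  0.07]
```

Call:
{"api": "move_arm", "payload": {"commands": [[[0, 0.5, 3], [0, 0, 0]], [[0, 2.5, 6], [0.005, 0.055, 0.07]], [[0, 6, 8], [0.01, 0.11, 0.144]], [[-0.2, 10, 8], [0.015, 0.165, 0.215]], [[-0.3, 14, 8], [0.02, 0.22, 0.287]], [[-0.4, 18, 8], [0.026, 0.275, 0.36]], [[-0.5, 22, 8], [0.031, 0.33, 0.43]], [[-0.7, 26, 8], [0.036, 0.385, 0.5]]]}}

```text
clock: 11.95
tcp_pos: [497.1, 90.8, 336.8]
tcp_rot: [2.043, 2.325, 0.047]
contact_force: [0.5, 0.3, -0.1]
width: 13.2
finger_force: 45.0
```

Run:
```python
from geo import *
tgt([494.5,174.8,276],frame([0,0,1],[np.cos(.2),np.sin(.2),0])); s=sensors.sense(); print(s["tcp_pos"],s["qd"].round(2))
f=grab_frame("top");s=sensors.sense(); print(s["tcp_pos"],s["qd"].round(2));tgt([494.5,174.8,276],frame([0,0,1],[np.cos(.2),np.sin(.2),0]),s)
```

```text
shift cm [-0.26  8.4  -6.08] turn [0.0058 0.0546 0.0712]
[497.10047256  90.79999837 336.84617013] [ 0.7   0.4  -0.49  0.12  0.63 -0.01]
[498.37439327  96.47835553 335.90473635] [-0.07 -0.03  0.08 -0.07 -0.08 -0.  ]
shift cm [-0.39  7.83 -5.99] turn [-0.0004  0.0522  0.0653]
```

Call:
{"api": "move_arm", "payload": {"commands": [[[0, 3, 0], [0.001, 0.02, 0.03]], [[-0.1, 6, 0], [0.003, 0.04, 0.06]], [[-0.25, 8.6, -2], [0.004, 0.054, 0.071]], [[-0.25, 8.6, -4], [0.004, 0.054, 0.071]], [[-0.25, 8.6, -6.1], [0.004, 0.054, 0.071]], [[-0.25, 8.6, -6.1], [0.004, 0.054, 0.071]], [[-0.25, 8.6, -6.1], [0.004, 0.054, 0.071]], [[-0.25, 8.6, -6.1], [0.004, 0.054, 0.071]]]}}

```text
clock: 12.8
tcp_pos: [495.3, 175.2, 277.6]
tcp_rot: [1.99, 2.425, 0.004]
contact_force: [0.6, -0.9, 0.4]
width: 12.9
finger_force: 45.0
```

Run:
```python
from geo import *
s=sensors.sense(); tgt([494.5,174.8,276],frame([0,0,1],[np.cos(.2),np.sin(.2),0]),s); R=Ro.from_rotvec(s["tcp_rot"]).as_matrix(); z=R[:,2]; print(s["clock"],s["tcp_pos"],z,"tip",s["tcp_pos"]+131*z,s["qd"].round(2))
f=grab_frame("side"); ft=grab_frame("top"); 
A=cv2.resize(f["img"][120:250,255:340],None,fx=4.5,fy=4.5,interpolation=2); B=cv2.resize(ft["img"][235:295,160:230],None,fx=5.5,fy=5.5,interpolation=2)
for p in(s["tcp_pos"]+131*z,[494.5,174.8,4],[494.5,174.8,100]):
    u,v=proj(f,p)[0]; print("side",u,v); cv2.drawMarker(A,(int((u-255)*4.5),int((v-120)*4.5)),(0,0,255),0,8)
    u,v=proj(ft,p)[0]; print("top",u,v); cv2.drawMarker(B,(int((u-160)*5.5),int((v-235)*5.5)),(0,0,255),0,8)
c=np.zeros((590,790,3),np.uint8); c[:A.shape[0],:A.shape[1]]=A; c[:B.shape[0],400:400+B.shape[1]]=B; cv2.imwrite("pics/v4.png",c)
```

```text
shift cm [-0.08 -0.04 -0.16] turn [0.0009 0.0053 0.0035]
12.8 [495.28719951 175.2239174  277.58586517] [ 5.27378208e-03 -8.66564862e-04 -9.99985718e-01] tip [495.97806496 175.1103974  146.58773611] [-0.   -0.01 -0.    0.   -0.   -0.  ]
side 292.08433839660944 175.48233484459246
top 188.02854484528348 262.5527725746395
side 292.17107365975977 227.72110925630886
top 198.94225397586445 264.51029846609526
side 291.72863064696134 193.05701543440134
top 191.90512318393758 263.6472969731931
```

View pics/v4.png

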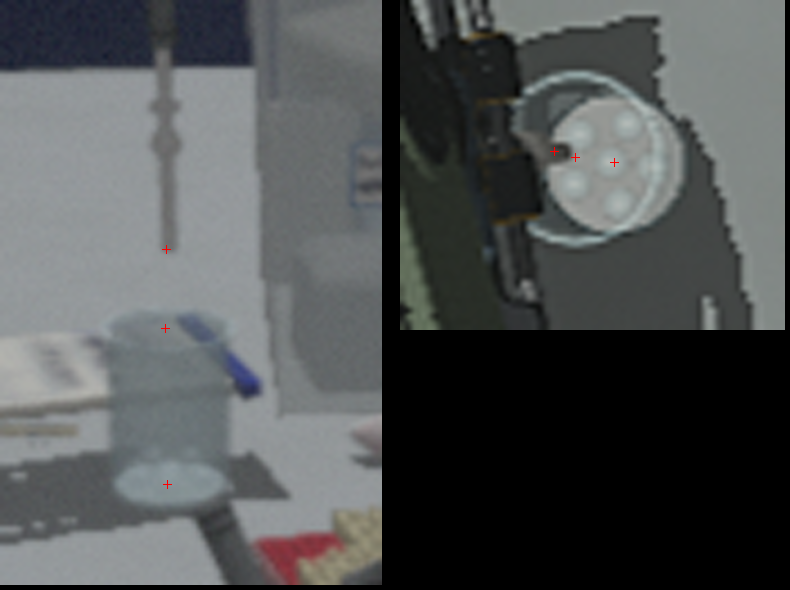

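Run:
```python
from geo import *
s=sensors.sense(); f=grab_frame("wrist"); g=w2(f,s); im=f["img"].copy()
z=Ro.from_rotvec(s["tcp_rot"]).as_matrix()[:,2]
t=np.linspace(0,2*np.pi,60)
for c,col in(((494.5,174.8),(0,0,255)),((495,179),(0,255,0))):
    for r,h in((38.5,100),(32,4)):
        P=np.c_[c[0]+r*np.cos(t),c[1]+r*np.sin(t),0*t+h]
        for u,v in proj(g,P): cv2.circle(im,(int(u),int(v)),0,col,-1)
for k in(131,131-62,131-115): 
    u,v=proj(g,s["tcp_pos"]+k*z)[0]; print(k,u,v); cv2.drawMarker(im,(int(u),int(v)),(255,0,255),0,8)
u,v=proj(g,[495,177,60])[0]; print(u,v)
cv2.imwrite("pics/w3.png",im)
```

```text
131 324.4554066385587 217.8526606239692
69 324.486557738936 235.2597897066564
16 324.52596121966536 257.27832089992575
323.49383306839445 199.72665636146047
```

View pics/w3.png

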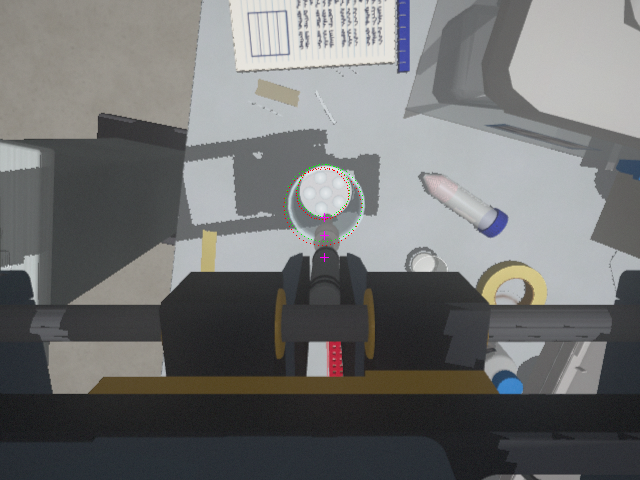

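Run:
```python
from geo import *
s=sensors.sense(); f=grab_frame("wrist"); g=w2(f,s); k=6.5; x0,y0=280,155
im=cv2.resize(f["img"][y0:y0+92,x0:x0+92],None,fx=k,fy=k,interpolation=2)
z=Ro.from_rotvec(s["tcp_rot"]).as_matrix()[:,2]
t=np.linspace(0,2*np.pi,40)
for c,col in(((494.5,174.8),(0,0,255)),((495,179),(0,255,0))):
    for r,h in((38.5,100),(32,4)):
        P=np.c_[c[0]+r*np.cos(t),c[1]+r*np.sin(t),0*t+h]
        for u,v in proj(g,P): cv2.circle(im,(int((u-x0+.5)*k),int((v-y0+.5)*k)),1,col,-1)
u,v=proj(g,s["tcp_pos"]+131*z)[0]; cv2.drawMarker(im,(int((u-x0+.5)*k),int((v-y0+.5)*k)),(255,0,255),0,8)
cv2.imwrite("pics/w4.png",im)
```

```text
(no output)
```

View pics/w4.png

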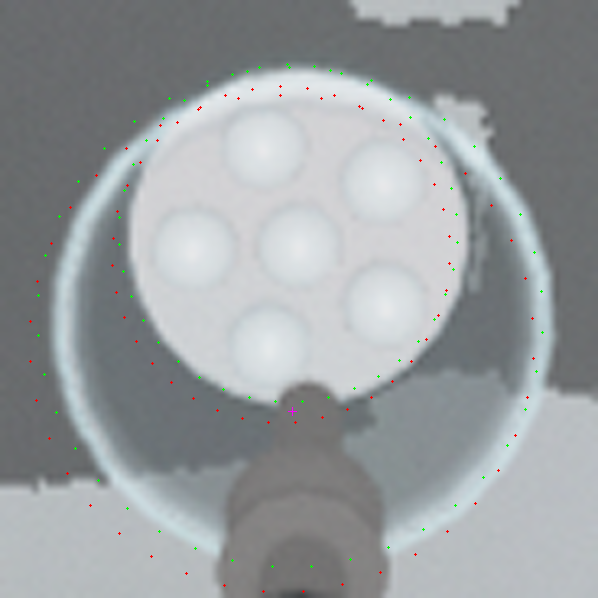

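Call:
{"api": "move_arm", "payload": {"commands": [[[0.9, 0.3, 0], [0.001, 0.005, 0.003]], [[1.87, 0.55, -1], [0.001, 0.005, 0.003]], [[1.87, 0.55, -3.5], [0.001, 0.005, 0.003]], [[1.87, 0.55, -6], [0.001, 0.005, 0.003]], [[1.87, 0.55, -8.5], [0.001, 0.005, 0.003]], [[1.87, 0.55, -10.5], [0.001, 0.005, 0.003]], [[1.87, 0.55, -11.4], [0.001, 0.005, 0.003]], [[1.87, 0.55, -11.4], [0.001, 0.005, 0.003]]]}}

```text
clock: 13.8
tcp_pos: [512.8, 180.5, 160.7]
tcp_rot: [-1.987, -2.43, 0.007]
contact_force: [-0.4, -0.7, 0.0]
width: 13.6
finger_force: 45.0
```

Call:
{"api": "move_arm", "payload": {"commands": [[[0, 0, -0.3], [0, 0, 0]], [[0, 0, -0.6], [0, 0, 0]], [[0, 0, -0.9], [0, 0, 0]], [[0, 0, -1.2], [0, 0, 0]], [[0, 0, -1.5], [0, 0, 0]], [[0, 0, -1.8], [0, 0, 0]], [[0, 0, -2], [0, 0, 0]], [[0, 0, -2], [0, 0, 0]]]}}

```text
clock: 14.6
tcp_pos: [513.0, 180.6, 142.1]
tcp_rot: [-1.988, -2.431, 0.003]
contact_force: [-0.9, -0.0, -1.0]
width: 13.5
finger_force: 45.0
```

```bash
cat > st2.py <<'E'
from geo import *
s=sensors.sense(); R=Ro.from_rotvec(s["tcp_rot"]).as_matrix(); z=R[:,2]; tip=s["tcp_pos"]+131*z
print(s["clock"],"tcp",s["tcp_pos"].round(1),"tip",tip.round(1),"rel",(tip-[494.7,178.7,4]).round(1),"F",s["contact_force"].round(1),"T",s["wrist_torque"].round(2),s["width"])
E
python3 st2.py
```

```text
14.6 tcp [513.  180.6 142.1] tip [512.7 180.5  11.1] rel [18.   1.8  7.1] F [-0.9 -0.  -1. ] T [ 0.03 -0.07 -0.01] 13.486864541551055
```

Call:
{"api": "move_arm", "payload": {"commands": [[[0, 0, -0.1], [0, 0, 0]], [[0, 0, -0.2], [0, 0, 0]], [[0, 0, -0.3], [0, 0, 0]], [[0, 0, -0.4], [0, 0, 0]], [[0, 0, -0.4], [0, 0, 0]], [[0, 0, -0.4], [0, 0, 0]], [[0, 0, -0.4], [0, 0, 0]], [[0, 0, -0.4], [0, 0, 0]]]}}

```text
clock: 15.4
tcp_pos: [513.3, 180.7, 138.5]
tcp_rot: [-1.988, -2.431, 0.002]
contact_force: [-0.5, 0.2, -0.7]
width: 13.3
finger_force: 45.0
```

```bash
python3 st2.py
python3 - <<'E'
from h import *
f=grab_frame("wrist"); cv2.imwrite("pics/w5.png",cv2.resize(f["img"][130:290,250:400],None,fx=3.7,fy=3.7,interpolation=2))
E
```

```text
15.4 tcp [513.3 180.7 138.5] tip [513.  180.7   7.5] rel [18.3  2.   3.5] F [-0.5  0.2 -0.7] T [ 0.   -0.11 -0.01] 13.318944412730557
```

Call:
{"api": "move_arm", "payload": {"commands": [[[-0.19, 0.24, 0], [0, 0, 0]], [[-0.36, 0.65, 0], [0, 0, 0]], [[-0.63, 1.0, 0], [0, 0, 0]], [[-0.98, 1.27, 0], [0, 0, 0]], [[-1.39, 1.44, 0], [0, 0, 0]], [[-1.83, 1.5, 0], [0, 0, 0]], [[-2.27, 1.44, 0], [0, 0, 0]], [[-2.68, 1.27, 0], [0, 0, 0]]]}}

```text
clock: 16.25
tcp_pos: [485.9, 193.3, 138.5]
tcp_rot: [-1.988, -2.431, 0.003]
contact_force: [0.0, -0.5, -0.9]
width: 13.3
finger_force: 45.0
```

Call:
{"api": "move_arm", "payload": {"commands": [[[-0.35, -0.27, 0], [0, 0, 0]], [[-0.62, -0.62, 0], [0, 0, 0]], [[-0.79, -1.03, 0], [0, 0, 0]], [[-0.85, -1.47, 0], [0, 0, 0]], [[-0.79, -1.91, 0], [0, 0, 0]], [[-0.62, -2.32, 0], [0, 0, 0]], [[-0.35, -2.67, 0], [0, 0, 0]], [[0, -2.94, 0], [0, 0, 0]]]}}

```text
clock: 17.05
tcp_pos: [486.7, 163.7, 138.5]
tcp_rot: [-1.988, -2.431, 0.002]
contact_force: [0.3, 0.5, -1.0]
width: 13.1
finger_force: 45.0
```

```bash
python3 st2.py
python3 - <<'E'
from h import *
f=grab_frame("top")
for d in spotter.cut_out(f,"beaker_floor"): print(d["conf"],d["bbox"])
E
```

```text
17.05 tcp [486.7 163.7 138.5] tip [486.5 163.7   7.5] rel [ -8.2 -15.    3.5] F [ 0.3  0.5 -1. ] T [ 0.11 -0.3   0.03] 13.054790153070886
```

Call:
{"api": "move_arm", "payload": {"commands": [[[0.41, -0.17, 0], [0, 0, 0]], [[0.85, -0.23, 0], [0, 0, 0]], [[1.29, -0.17, 0], [0, 0, 0]], [[1.7, 0, 0], [0, 0, 0]], [[2.05, 0.27, 0], [0, 0, 0]], [[2.32, 0.62, 0], [0, 0, 0]], [[2.49, 1.03, 0], [0, 0, 0]], [[2.55, 1.47, 0], [0, 0, 0]]]}}

```text
clock: 17.95
tcp_pos: [511.3, 178.9, 138.2]
tcp_rot: [-1.987, -2.431, 0.005]
contact_force: [-1.6, -1.0, -0.5]
width: 13.1
finger_force: 45.1
```

Call:
{"api": "move_arm", "payload": {"commands": [[[-0.06, 0.44, 0], [0, 0, 0]], [[-0.23, 0.85, 0], [0, 0, 0]], [[-0.5, 1.2, 0], [0, 0, 0]], [[-0.85, 1.47, 0], [0, 0, 0]], [[-1.26, 1.64, 0], [0, 0, 0]], [[-1.7, 1.7, 0], [0, 0, 0]], [[-2.14, 1.64, 0], [0, 0, 0]], [[-2.55, 1.47, 0], [0, 0, 0]]]}}

```text
clock: 18.75
tcp_pos: [486.2, 193.2, 138.6]
tcp_rot: [-1.988, -2.432, 0.002]
contact_force: [0.7, -0.1, 0.5]
width: 13.4
finger_force: 45.0
```

Call:
{"api": "move_arm", "payload": {"commands": [[[-0.35, -0.27, 0], [0, 0, 0]], [[-0.62, -0.62, 0], [0, 0, 0]], [[-0.79, -1.03, 0], [0, 0, 0]], [[-0.85, -1.47, 0], [0, 0, 0]], [[-0.79, -1.91, 0], [0, 0, 0]], [[-0.62, -2.32, 0], [0, 0, 0]], [[-0.35, -2.67, 0], [0, 0, 0]], [[0, -2.94, 0], [0, 0, 0]]]}}

```text
clock: 19.55
tcp_pos: [486.3, 163.7, 138.3]
tcp_rot: [-1.988, -2.43, 0.003]
contact_force: [0.5, 0.9, -0.5]
width: 13.5
finger_force: 45.0
```

Call:
{"api": "move_arm", "payload": {"commands": [[[0.41, -0.17, 0], [0, 0, 0]], [[0.85, -0.23, 0], [0, 0, 0]], [[1.29, -0.17, 0], [0, 0, 0]], [[1.7, 0, 0], [0, 0, 0]], [[2.05, 0.27, 0], [0, 0, 0]], [[2.32, 0.62, 0], [0, 0, 0]], [[2.49, 1.03, 0], [0, 0, 0]], [[2.55, 1.47, 0], [0, 0, 0]]]}}

```text
clock: 20.35
tcp_pos: [511.6, 178.9, 138.3]
tcp_rot: [-1.987, -2.431, 0.004]
contact_force: [-1.3, -0.4, -1.0]
width: 13.7
finger_force: 45.0
```

```bash
python3 st2.py
python3 - <<'E'
from h import *
f=grab_frame("wrist"); cv2.imwrite("pics/w6.png",cv2.resize(f["img"][120:290,230:420],None,fx=3,fy=3,interpolation=2))
for n in("top","side"):
  f=grab_frame(n); cv2.imwrite(f"pics/{n}6.png",f["img"])
  for d in spotter.cut_out(f,"beaker_floor"): print(n,d["conf"],d["bbox"])
a=cv2.imread("pics/side6.png")[120:250,250:340]; a=cv2.resize(a,None,fx=2.5,fy=2.5,interpolation=2)
w=cv2.imread("pics/w6.png"); c=np.zeros((510,800,3),np.uint8); c[:,:570]=w; c[:325,572:797]=a; cv2.imwrite("pics/v6.png",c)
E
```

```text
20.35 tcp [511.6 178.9 138.3] tip [511.3 178.8   7.3] rel [16.6  0.1  3.3] F [-1.3 -0.4 -1. ] T [-0.1   0.28 -0.01] 13.6922007313874
top 0.79 [188.8, 248.9, 23.3, 31.5]
side 0.74 [279.9, 187.1, 26.3, 47.9]
side 0.72 [295.8, 159.3, 3.5, 39.0]
```

View pics/v6.png

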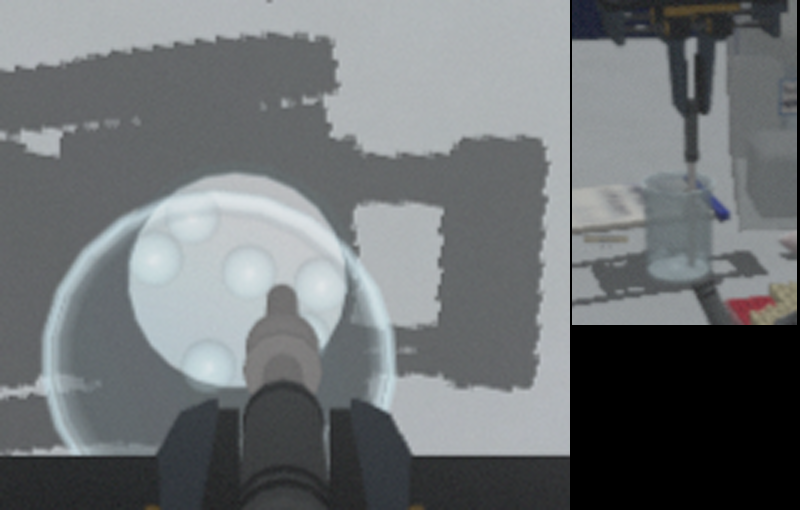

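The rod tip sits near the floor on the +x side at (282,298), beside the floor centre at (238,280). The beads have shifted and the beaker is upright. I'll stir on.

Call:
{"api": "move_arm", "payload": {"commands": [[[-0.06, 0.44, 0], [0, 0, 0]], [[-0.23, 0.85, 0], [0, 0, 0]], [[-0.5, 1.2, 0], [0, 0, 0]], [[-0.85, 1.47, 0], [0, 0, 0]], [[-1.26, 1.64, 0], [0, 0, 0]], [[-1.7, 1.7, 0], [0, 0, 0]], [[-2.14, 1.64, 0], [0, 0, 0]], [[-2.55, 1.47, 0], [0, 0, 0]]]}}

```text
clock: 21.4
tcp_pos: [486.2, 193.4, 138.6]
tcp_rot: [-1.988, -2.432, 0.002]
contact_force: [0.4, -0.6, -1.0]
width: 13.7
finger_force: 45.0
```

Call:
{"api": "move_arm", "payload": {"commands": [[[-0.35, -0.27, 0], [0, 0, 0]], [[-0.62, -0.62, 0], [0, 0, 0]], [[-0.79, -1.03, 0], [0, 0, 0]], [[-0.85, -1.47, 0], [0, 0, 0]], [[-0.79, -1.91, 0], [0, 0, 0]], [[-0.62, -2.32, 0], [0, 0, 0]], [[-0.35, -2.67, 0], [0, 0, 0]], [[0, -2.94, 0], [0, 0, 0]]]}}

```text
clock: 22.2
tcp_pos: [486.4, 163.6, 138.4]
tcp_rot: [-1.988, -2.431, 0.003]
contact_force: [-0.9, -0.9, -1.2]
width: 13.3
finger_force: 45.0
```

Call:
{"api": "move_arm", "payload": {"commands": [[[0.41, -0.17, 0], [0, 0, 0]], [[0.85, -0.23, 0], [0, 0, 0]], [[1.29, -0.17, 0], [0, 0, 0]], [[1.7, 0, 0], [0, 0, 0]], [[2.05, 0.27, 0], [0, 0, 0]], [[2.32, 0.62, 0], [0, 0, 0]], [[2.49, 1.03, 0], [0, 0, 0]], [[2.55, 1.47, 0], [0, 0, 0]]]}}

```text
clock: 23.0
tcp_pos: [511.8, 179.1, 138.3]
tcp_rot: [-1.988, -2.431, 0.003]
contact_force: [-0.5, -0.4, 0.3]
width: 13.4
finger_force: 45.0
```

Call:
{"api": "move_arm", "payload": {"commands": [[[-0.06, 0.44, 0], [0, 0, 0]], [[-0.23, 0.85, 0], [0, 0, 0]], [[-0.5, 1.2, 0], [0, 0, 0]], [[-0.85, 1.47, 0], [0, 0, 0]], [[-1.26, 1.64, 0], [0, 0, 0]], [[-1.7, 1.7, 0], [0, 0, 0]], [[-2.14, 1.64, 0], [0, 0, 0]], [[-2.55, 1.47, 0], [0, 0, 0]]]}}

```text
clock: 23.8
tcp_pos: [486.3, 193.3, 138.7]
tcp_rot: [-1.988, -2.432, 0.001]
contact_force: [0.1, -0.7, -0.6]
width: 13.7
finger_force: 45.0
```

Call:
{"api": "move_arm", "payload": {"commands": [[[-0.35, -0.27, 0], [0, 0, 0]], [[-0.62, -0.62, 0], [0, 0, 0]], [[-0.79, -1.03, 0], [0, 0, 0]], [[-0.85, -1.47, 0], [0, 0, 0]], [[-0.79, -1.91, 0], [0, 0, 0]], [[-0.62, -2.32, 0], [0, 0, 0]], [[-0.35, -2.67, 0], [0, 0, 0]], [[0, -2.94, 0], [0, 0, 0]]]}}

```text
clock: 24.6
tcp_pos: [486.2, 163.7, 138.3]
tcp_rot: [-1.988, -2.43, 0.003]
contact_force: [0.1, 1.3, 0.3]
width: 12.8
finger_force: 45.0
```

Call:
{"api": "move_arm", "payload": {"commands": [[[0.41, -0.17, 0], [0, 0, 0]], [[0.85, -0.23, 0], [0, 0, 0]], [[1.29, -0.17, 0], [0, 0, 0]], [[1.7, 0, 0], [0, 0, 0]], [[2.05, 0.27, 0], [0, 0, 0]], [[2.32, 0.62, 0], [0, 0, 0]], [[2.49, 1.03, 0], [0, 0, 0]], [[2.55, 1.47, 0], [0, 0, 0]]]}}

```text
clock: 25.4
tcp_pos: [511.4, 178.8, 138.2]
tcp_rot: [-1.987, -2.431, 0.005]
contact_force: [-1.0, -0.8, -0.0]
width: 13.2
finger_force: 45.1
```

```bash
python3 st2.py
```

```text
25.4 tcp [511.4 178.8 138.2] tip [510.9 178.6   7.2] rel [16.2 -0.1  3.2] F [-1.  -0.8 -0. ] T [-0.22  0.34 -0.02] 13.211058298499344
```

Call:
{"api": "move_arm", "payload": {"commands": [[[-0.92, 0, -0.03], [0, -0.07, 0]], [[-1.83, 0, -0.13], [0, -0.14, 0]], [[-2.73, 0, -0.29], [0, -0.21, 0]], [[-3.62, 0, -0.51], [0, -0.28, 0]], [[-4.49, 0, -0.8], [0, -0.35, 0]], [[-5.33, 0, -1.18], [0, -0.419, 0]], [[-5.33, 0, -1.18], [0, -0.419, 0]], [[-5.33, 0, -1.18], [0, -0.419, 0]]]}}

```text
clock: 26.2
tcp_pos: [458.6, 179.3, 127.1]
tcp_rot: [1.768, 2.164, 0.374]
contact_force: [-0.7, -0.6, -0.3]
width: 14.0
finger_force: 45.0
```

```bash
python3 st2.py
python3 - <<'E'
from h import *
f=grab_frame("side"); cv2.imwrite("pics/s7.png",f["img"]); ft=grab_frame("top")
for n,g in(("side",f),("top",ft)):
  for d in spotter.cut_out(g,"beaker_floor"): print(n,d["conf"],d["bbox"])
E
```

```text
26.2 tcp [458.6 179.3 127.1] tip [511.6 179.3   7.4] rel [16.9  0.6  3.4] F [-0.7 -0.6 -0.3] T [-0.05  0.61 -0.08] 13.967119256859654
side 0.88 [281.5, 188.3, 25.5, 46.4]
top 0.85 [176.8, 249.1, 37.7, 31.2]
top 0.6 [323.8, 207.8, 88.3, 66.7]
top 0.59 [384.4, 250.1, 10.1, 19.4]
```

Call:
{"api": "move_arm", "payload": {"commands": [[[-0.2, 0, -0.15], [0, -0.015, 0]], [[-0.4, 0, -0.35], [0, -0.03, 0]], [[-0.4, 0, -0.35], [0, -0.03, 0]], [[-0.4, 0, -0.35], [0, -0.03, 0]], [[-0.4, 0, -0.35], [0, -0.03, 0]], [[-0.4, 0, -0.35], [0, -0.03, 0]], [[-0.4, 0, -0.35], [0, -0.03, 0]], [[-0.4, 0, -0.35], [0, -0.03, 0]]]}}

```text
clock: 27.2
tcp_pos: [454.9, 178.9, 123.4]
tcp_rot: [1.752, 2.142, 0.399]
contact_force: [0.3, 0.5, -0.3]
width: 13.5
finger_force: 45.0
```

```bash
python3 st2.py
```

```text
27.2 tcp [454.9 178.9 123.4] tip [511.6 178.8   5.3] rel [16.9  0.1  1.3] F [ 0.3  0.5 -0.3] T [0.01 0.05 0.03] 13.545357232043676
```

Call:
{"api": "move_arm", "payload": {"commands": [[[0, 0, 0], [0, 0, 0]], [[0, 0, 0], [0, 0, 0]], [[0, 0, 0], [0, 0, 0]], [[0, 0, 0], [0, 0, 0]], [[0, 0, 0], [0, 0, 0]], [[0, 0, 0], [0, 0, 0]], [[0, 0, 0], [0, 0, 0]], [[0, 0, 0], [0, 0, 0]]], "gripper": 3.4, "squeeze": 5}}

```text
clock: 28.0
tcp_pos: [454.6, 178.7, 123.2]
tcp_rot: [1.752, 2.143, 0.398]
contact_force: [-0.4, -0.1, -0.1]
width: 33.8
finger_force: 0.0
```

```bash
python3 st2.py
python3 - <<'E'
from h import *
s=sensors.sense(); f=grab_frame("side"); A=cv2.resize(f["img"][120:260,240:340],None,fx=4,fy=4,interpolation=2); u=np.array([-.434,0,.901]); 
im=A
fw=grab_frame("wrist"); B=cv2.resize(fw["img"][100:300,230:420],None,fx=2,fy=2,interpolation=2)
c=np.zeros((560,790,3),np.uint8); c[:560,:400]=A; c[:400,405:785]=B; cv2.imwrite("pics/v8.png",c)
E
```

```text
28.0 tcp [454.6 178.7 123.2] tip [511.3 178.7   5.1] rel [16.6 -0.   1.1] F [-0.4 -0.1 -0.1] T [-0.02  0.18 -0.05] 33.767327001085675
```

Call:
{"api": "move_arm", "payload": {"commands": [[[-0.22, 0, 0.45], [0, 0, 0]], [[-0.65, 0, 1.35], [0, 0, 0]], [[-1.3, 0, 2.7], [0, 0, 0]], [[-1.95, 0, 4.05], [0, 0, 0]], [[-2.6, 0, 5.4], [0, 0, 0]], [[-3.5, 0, 7.2], [0, 0, 0]], [[-4.4, 0, 9], [0, 0, 0]], [[-5.2, 0, 10.8], [0, 0, 0]]]}}

```text
clock: 28.9
tcp_pos: [401.8, 178.7, 232.7]
tcp_rot: [1.752, 2.143, 0.399]
contact_force: [0.1, 0.3, -0.2]
width: 34.2
finger_force: 0.0
```

```bash
python3 st2.py
cat > chk.py <<'E'
from h import *
for n in("side","top","wrist"):
  f=grab_frame(n)
  if n=="wrist": f2=w2(f,sensors.sense())
  else: f2=f
  print(n,"exp tip/handle/floor",proj(f2,[[511.5,178.8,4],[446,178.8,140],[494.7,178.7,4]]).round(0).tolist())
  for t in("rod_a","handle_a","beaker_floor","bead_0_center"):
    for d in spotter.cut_out(f,t): 
        ys,xs=np.where(d["region"]); print(n,t,round(d["conf"],2),np.round(d["bbox"]),xs.mean().round(1),ys.mean().round(1))
E
python3 chk.py
```

```text
28.9 tcp [401.8 178.7 232.7] tip [458.5 178.8 114.6] rel [-3.620e+01  1.000e-01  1.106e+02] F [ 0.1  0.3 -0.2] T [-0.    0.14 -0.01] 34.24112907973685
side exp tip/handle/floor [[299.0, 227.0], [272.0, 178.0], [292.0, 227.0]]
side rod_a 0.63 [299. 230.  20.  41.] 310.1 250.1
side rod_a 0.61 [260. 169.  24.  27.] 273.8 180.1
side handle_a 0.71 [350. 358.  12.  90.] 356.3 404.9
side handle_a 0.67 [298. 230.  24.  44.] 310.1 249.9
side handle_a 0.43 [268. 167.  13.  28.] 274.0 180.6
side beaker_floor 0.58 [282. 188.  26.  46.] 292.6 209.8
top exp tip/handle/floor [[198.0, 258.0], [187.0, 284.0], [197.0, 264.0]]
top rod_a 0.77 [432. 237.  65.  15.] 463.3 242.5
top rod_a 0.71 [181. 258.  20.  34.] 191.0 275.0
top rod_a 0.49 [387. 253.   6.  16.] 388.9 259.0
top handle_a 0.58 [429. 236.  67.  18.] 466.0 243.1
top handle_a 0.46 [184. 260.  12.  30.] 190.9 275.7
top beaker_floor 0.67 [174. 249.  41.  33.] 193.4 262.7
top bead_0_center 0.44 [327. 204.  83.  72.] 366.3 240.0
wrist exp tip/handle/floor [[325.0, 196.0], [325.0, 225.0], [312.0, 195.0]]
wrist rod_a 0.71 [318. 200.  15.  44.] 327.5 222.3
wrist handle_a 0.73 [315. 199.  21.  45.] 327.4 222.4
wrist beaker_floor 0.96 [287. 168. 104.  88.] 340.1 206.7
wrist bead_0_center 0.7 [314. 197.  26.  46.] 327.3 223.1
```

Call:
{"api": "move_arm", "payload": {"commands": [[[-0.5, 0, 1.5], [0, 0, 0]], [[-1, 0, 3], [0, 0, 0]], [[-1.5, 0, 4.5], [0, 0, 0]], [[-2, 0, 6], [0, 0, 0]], [[-2, 0, 6], [0, 0, 0]], [[-2, 0, 6], [0, 0, 0]], [[-2, 0, 6], [0, 0, 0]], [[-2, 0, 6], [0, 0, 0]]]}}

```text
clock: 30.45
tcp_pos: [382.4, 178.4, 290.1]
tcp_rot: [1.753, 2.143, 0.395]
contact_force: [-0.9, 0.1, -0.1]
width: 34.1
finger_force: 0.0
```

```bash
python3 chk.py | grep -v bead; python3 -c "
from h import *
print(ctrl.job_done())"
```

```text
side exp tip/handle/floor [[299.0, 227.0], [272.0, 178.0], [292.0, 227.0]]
side rod_a 0.9 [356. 355.   7.  88.] 356.4 403.7
side rod_a 0.7 [265. 170.  16.  24.] 274.4 181.0
side rod_a 0.6 [296. 228.  25.  45.] 309.8 249.9
side handle_a 0.6 [297. 232.  27.  44.] 309.9 249.7
side handle_a 0.59 [267. 167.  14.  26.] 273.0 178.7
side handle_a 0.57 [350. 358.   9.  88.] 356.3 404.4
side beaker_floor 0.81 [281. 188.  25.  48.] 292.7 209.5
side beaker_floor 0.43 [296. 230.  23.  42.] 310.1 250.2
side beaker_floor 0.37 [264. 170.  16.  26.] 273.8 180.0
top exp tip/handle/floor [[198.0, 258.0], [187.0, 284.0], [197.0, 264.0]]
top rod_a 0.77 [183. 258.  18.  37.] 190.8 275.4
top rod_a 0.61 [431. 233.  67.  20.] 466.6 243.2
top rod_a 0.58 [387. 252.   6.  14.] 388.8 259.2
top handle_a 0.73 [184. 257.  21.  36.] 190.8 275.6
top handle_a 0.64 [430. 235.  68.  17.] 467.1 243.1
top handle_a 0.54 [385. 246.   6.  24.] 389.0 258.8
top beaker_floor 0.84 [174. 252.  42.  30.] 193.0 262.7
wrist exp tip/handle/floor [[319.0, 188.0], [316.0, 209.0], [307.0, 187.0]]
wrist rod_a 0.81 [308. 189.  18.  38.] 318.2 206.7
wrist rod_a 0.4 [323. 177.  11.  15.] 329.2 184.1
wrist handle_a 0.91 [310. 189.  17.  34.] 318.6 206.5
wrist beaker_floor 0.64 [284. 161.  86.  77.] 330.3 196.5
wrist beaker_floor 0.53 [308. 189.  18.  35.] 318.1 206.5
the job is handed in; nothing more can be done
None
```

I handed the job in at about 31 s: the stuck rod is home, and the free one clicked out, stirred four full circles near the floor and was left leaning in the beaker, which stands upright in place. I did not count the beads again after the last circles, and hand-in returned no verdict.

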